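Stopper the open flask

TASK

The steel flask on the bench stands open. Close it with the big red stopper, the one that fits: lower the stopper into the neck (do not drop it in) until its flange sits all round on the rim. Leave the flask standing where it is, and leave the small black stopper alone.

Things in the scene. Friction and masses are not known exactly. Their poses are not given: they have to be found in the camera images.
- flask: Round steel flask, loose, 0.9 kg, standing upright: body 100 mm in diameter, conical shoulder from 78 to 100 mm up, then a straight neck 55 mm outside and 48 mm inside in diameter, open at the top; 125 mm high in all, hollow, with nothing inside. Origin: centre of its underside, z up.
- flask_mouth (a point): Centre of the flask's open mouth, level with its rim, 125 mm above the flask's underside, z up.
- red_stopper: Big red stopper, loose, about 90 g, standing upright on its narrow end on the bench. From below: tapered plug, 26 mm in diameter at the foot and 43 mm at 34 mm up; a flat flange 60 mm in diameter from 34 to 40 mm; a round grip knob 28 mm in diameter from 40 to 76 mm. Origin: centre of the foot, z up towards the knob.
- red_flange (a point): Point on the red stopper's axis, level with the underside of its flange, 34 mm above its foot; it meets the flask's mouth when the stopper is home.
- black_stopper: Small black stopper of like shape, loose, flange 36 mm in diameter, 57 mm high, standing upright; too small for this flask. Origin: centre of the foot, z up.
Things that resemble listed ones, but are neither listed nor needed, are in the scene too. Of the things like the red_stopper, leave any that is brown; of the rest the larger one is meant. There is more than one size of the flask; the job needs the smaller.

How it is judged (in metres and radians):
At the end, for the whole second after the job is handed in: The red stopper sits upright in the flask's neck, released and at rest, its flange on the rim (within 4 mm in height, 8 mm sideways and 7 degrees); the flask stands upright on the bench within 60 mm of where it was, and the black stopper is within 40 mm of where it was (horizontal distance between red_flange and flask_mouth below 0.008 m and z of red_flange in the frame of flask_mouth between -0.004 and 0.004 m and angle between the z axis of red_stopper and the z axis of flask, either way round below 0.12 rad and angle between red_stopper's own z axis and vertical below 0.2 rad and angle between flask's own z axis and vertical below 0.1 rad and height (world z) of flask below 0.01 m and distance of flask from where it was at the start of the episode below 0.06 m and distance of black_stopper from where it was at the start of the episode below 0.04 m and linear speed of each of red_stopper, flask below 0.02 m/s); the robot touches nothing.
It fails at once if the red stopper is let go above the flask before its foot has entered the neck (horizontal distance between red_stopper and flask_mouth below 0.03 m and z of red_stopper in the frame of flask_mouth above 0.002 m and contact force between the fingers and red_stopper below 0.05 N).
It fails at once if the flask is knocked over (angle between flask's own z axis and vertical above 0.5 rad).
It fails at once if the black stopper is carried off or pushed away (distance of black_stopper from where it was at the start of the episode above 0.06 m).
It also fails if it takes over 42 s, if anything falls off the work surface, if the arm or the gripper's body presses on something with over 40 N, if the wrist force passes 120 N, or if a joint passes its speed limit or range.

ROBOT

A 6-joint arm with a two-finger parallel gripper is mounted at the origin on a cart in front of the work surface, level with it; the furniture and walls round the work are solid. World frame = base frame: x ahead of the robot, y to its left, z up, the work surface at z = 0. Lengths are in mm, angles in rad, forces in N, time in s.
With the tool pointing down it reaches from about 300 to 775 mm from the base axis. Payload 14.6 kg.
Tool frame: the origin (TCP) lies at the very end of the fingers, on their centre line; the grasp point (between the pads) lies 19 mm behind it; z points along the fingers, y is the line along which they close (so a half turn about z gives the same grasp; the last joint's range is limited). The gripper opens to 94 mm and grips with 3 to 60 N. Pads are 16 mm wide; open, the fingers measure 119 mm over their backs; the gripper's body (75 mm by 177 mm) begins 78 mm behind the grasp point.
Start: joints at [1.085, 0.3, 1.521, -0, 1.321, -0.067], TCP at [223.662, 502.459, 205.446] pointing down, gripper open.
Joint ranges: [-3.03, 3.03], [-0.79, 2.21], [0.23, 2.52], [-1.04, 4.18], [0, 3.07], [-2.55, 2.55]. Speed limits (rad/s): [2.22, 2.22, 2.57, 3.14, 3.14, 3.14].

INTERFACE

Orientations are given as [roll, pitch, yaw] about the fixed x, y, z axes, in that order (R = Rz(yaw) Ry(pitch) Rx(roll)).
In Python, from cell import manip, camera, get_calibration gives the robot as it stands. The module is installed in compiled form; this text tells all that it offers.
- The arm moves only by the tool jog_arm, never from a script. Its argument "plan" is one flat list of numbers, 6 for each row, row after row: the shift along the world's x, y, z in m, then the turn, a rotation vector about the world's x, y, z in degrees. A call has 1 to 20 rows; each row is the pose to reach, as a shift and turn from the pose commanded when the call began; what a row does not reach only later rows make up. A row lasts 1/10 s, in which the tool goes at most 50 mm and 8.59 degrees, less where a joint would pass 70% of its speed; a pose out of reach is approached as far as the arm can. A call with a gripper value outside its range is refused whole. "claw" is the finger opening in m, from 0 to 0.094, set as the call begins (left out, the last holds). The fingers move at their own pace and stop on an object; "force" is the grip in N (left out, the last holds). Time passes only in rows, so rows that repeat a pose let the fingers close. It gives the time, the measured TCP pose, the force, the opening and the grip force at its end, in the units of the state.
- manip.read_state(): the state, without advancing time (a new reading comes with each control period).
- camera(name): name is "scene" or "side" or "wrist"; returns (picture, depth): 480x640x3 uint8, red, green, blue; 480x640 float32, mm along the optical axis (not along the pixel's ray), 0 where there is no reading.
- get_calibration(name): a dict with "fx", "fy", "cx", "cy" (pixels), "origin" and "attitude" of the camera in the world. Camera axes: x right, y down, z forward; pixel columns grow to the right and rows downward; lengths in mm; the calibration is good to about 2 mm. A picture is of the moment at which its call begins: read the wrist's pose just before it. get_calibration takes no time and is no camera call; for the wrist camera it gives the pose at the moment of the call.
- manip.sign_off(): hands the job in; it is judged then, once.
The state is a dict: "clock": time; "joints": joint angles; "qd": joint speeds; "effort": joint torques, N m; "eef_pos": TCP position; "eef_rot": TCP orientation; "wrist_force": force on the tool from outside, world axes, zero at the start; "moment": the same for the moment, N m; "finger_gap": finger opening in mm; "finger_force": force on a finger pad.
Only numpy, scipy, OpenCV 4.12 (cv2) and the standard library are available. Lean on these libraries where they do the work, as an engineer would, in place of code of your own. Each camera call takes 0.05 s, during which the arm holds its last target. There are 200 camera calls.

## Working session

There is one attempt and no reset: what is moved stays moved. The work goes in short steps, Python scripts to look and compute and a tool call to move; the robot and the scene stay as the last step left them, time stands still between calls to the robot, and variables do not carry over. Pictures are saved under pics/ and viewed, at most 10 in all, crops included, and the job is handed in when it is done.

Besides the shell and the picture viewer there is one more tool, called as name(argument=value, ...) on one line, values as JSON. jog_arm: Moves the arm, as the interface text tells. Its arguments: {"type":"object","properties":{"plan":{"type":"array"},"claw":{"type":"number"},"force":{"type":"number"}},"required":["plan"]}

```bash
mkdir -p pics
cat > h.py <<'E'
import numpy as np,cv2
from cell import manip,camera,get_calibration
from scipy.spatial.transform import Rotation as R
def cal(n):
    c=get_calibration(n);a=np.array(c['attitude'],float)
    M=a if a.shape==(3,3) else R.from_euler('xyz',a).as_matrix()
    return c,M,np.array(c['origin'],float)
def cloud(n,d):
    c,M,o=cal(n);v,u=np.mgrid[:480,:640]
    P=np.stack([(u-c['cx'])/c['fx']*d,(v-c['cy'])/c['fy']*d,d],-1)
    return P@M.T+o
E
python3 - <<'E'
from h import *
for n in ['scene','side']:
    p,d=camera(n);cv2.imwrite(f'pics/{n}0.png',p[:,:,::-1]);np.savez(f'{n}0.npz',p=p,d=d);print(get_calibration(n))
print(manip.read_state())
E
```

```text
{'fx': 604.1121748358419, 'fy': 604.1121748358419, 'cx': 324.7746747681699, 'cy': 232.65172803645513, 'origin': array([-162.20334331, -401.93399255,  906.42554536]), 'attitude': array([-2.33115527,  0.0098528 , -0.90858011])}
{'fx': 540.4636241608886, 'fy': 540.4636241608886, 'cx': 315.474498496506, 'cy': 237.8101495915482, 'origin': array([ 348.90230768, 1222.79030738,  521.60556423]), 'attitude': array([-1.95350176,  0.00671295, -3.01317048])}
{'clock': 0.1, 'joints': array([ 1.08539421e+00,  3.00405030e-01,  1.52150861e+00, -2.16462925e-05,
        1.32070585e+00, -6.65974429e-02]), 'qd': array([-0.00120547,  0.00076534, -0.0005768 , -0.00034184,  0.00081497,
        0.00053966]), 'effort': array([-5.46117519e-05, -5.32640147e+01, -3.53289878e+01,  7.09247170e-02,
        2.33915064e-02, -1.35297710e-04]), 'eef_pos': array([223.56516735, 502.25664145, 204.95323123]), 'eef_rot': array([-3.14056670e+00, -4.74131501e-05,  2.72279332e+00]), 'wrist_force': array([-0.30942836, -0.65393391,  0.1035572 ]), 'moment': array([-0.00333398,  0.00827382,  0.0109863 ]), 'finger_force': 0.0, 'finger_gap': 93.98553128777917}
```

View pics/scene0.png

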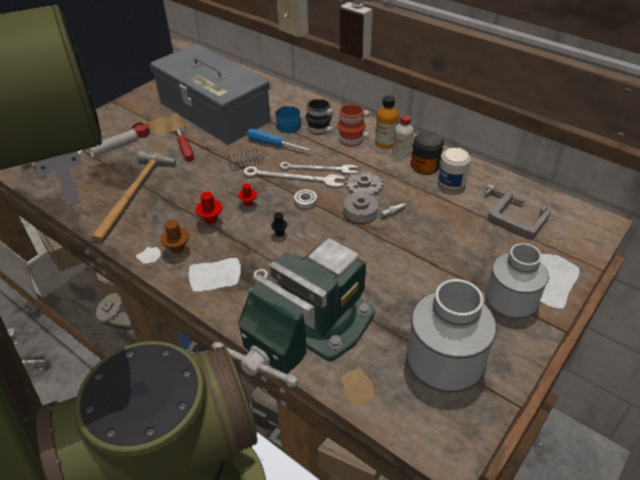

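View pics/side0.png

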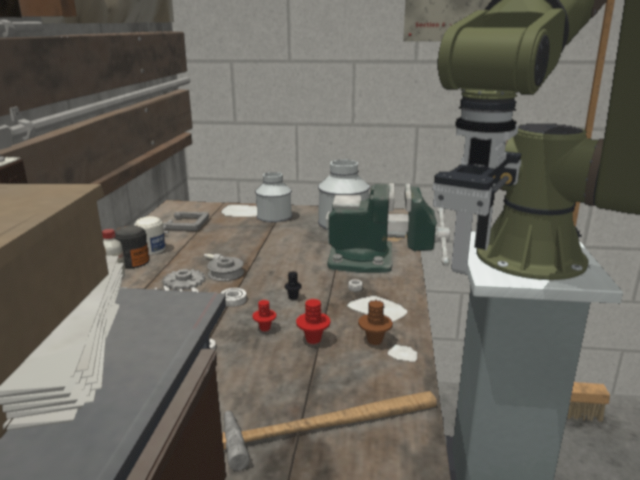

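The scene picture shows the big red stopper at (209,208), a smaller red one at (247,194), a brown one at (174,236) and the black one at (279,224). The small flask is at (518,280) with its mouth at (525,257), and the large flask at (450,335). The vise lies between the stopper and the flask.

Run:
```python
from h import *
z=np.load('scene0.npz');p=z['p'].astype(int);C=cloud('scene',z['d'])
s=np.load('side0.npz');ps=s['p'].astype(int);S=cloud('side',s['d'])
def st(n,P,q,box,f):
    u0,u1,v0,v1=box;m=np.zeros(P.shape[:2],bool);m[v0:v1,u0:u1]=1
    m&=f(P,q);A=P[m];print(n,len(A),'min',A.min(0).round(),'max',A.max(0).round(),'med',np.median(A,0).round());return A
red=lambda P,q:(q[...,0]>110)&(q[...,1]<50)
print('bench',C[300,200],C[310,400], S[300,340],S[370,320])
for n,P,q,b in [('red scene',C,p,(190,228,185,230)),('red side',S,ps,(290,335,295,350)),('smallred',C,p,(235,260,180,208))]:
    A=st(n,P,q,b,red)
    for lo,hi in [(36,46),(68,82)]:
        B=A[(A[:,2]>lo)&(A[:,2]<hi)]
        if len(B):
            c,r=cv2.minEnclosingCircle(B[:,:2].astype(np.float32));print(lo,len(B),c,r,B[:,2].max())
for n,P,q,b in [('flask scene',C,p,(500,550,238,275)),('big',C,p,(430,490,270,320))]:
    A=st(n,P,q,b,lambda P,q:(P[...,2]>100)&(P[...,2]<260))
    t=np.percentile(A[:,2],98);B=A[A[:,2]>t-5];c,r=cv2.minEnclosingCircle(B[:,:2].astype(np.float32));print('rim',t,len(B),c,r)
A=st('black',C,p,(268,290,208,240),lambda P,q:(P[...,2]>8)&(q.sum(-1)<140))
A=st('vise',C,p,(238,376,235,390),lambda P,q:(P[...,2]>15)&(P[...,2]<400))
A=st('back items',C,p,(375,475,95,195),lambda P,q:(P[...,2]>15)&(P[...,2]<300))
# ellipse of small rim
```

```text
bench [283.48831633 264.67983844   3.85922643] [503.64201461 -54.71905501  -2.55470328] [4.26505748e+02 2.64555392e+02 8.17761957e-02] [438.07170499 502.84904017   0.84260785]
red scene 300 min [-162. -402.   35.] max [488. 445. 906.] med [455. 411.  41.]
36 216 (458.400146484375, 415.5021667480469) 29.912120819091797 45.91327948997298
68 74 (459.1412048339844, 415.7210998535156) 14.020594596862793 79.43706284968755
red side 476 min [349. 396.  36.] max [ 486. 1223.  522.] med [461. 428.  42.]
36 308 (460.3801574707031, 418.771728515625) 28.948850631713867 45.35854947020607
68 105 (460.34765625, 422.57257080078125) 11.686286926269531 78.76888739109825
smallred 158 min [-162. -402.   25.] max [574. 413. 906.] med [549. 385.  31.]
36 5 (550.7537841796875, 388.1497497558594) 10.21452808380127 43.34700844835493
flask scene 699 min [ 626. -240.  100.] max [ 686. -184.  129.] med [ 650. -212.  115.]
rim 127.37692956221242 170 (655.513916015625, -212.37326049804688) 29.2078857421875
big 1559 min [ 418. -227.  100.] max [ 522. -118.  175.] med [ 470. -175.  158.]
rim 172.71678449069657 406 (456.2394714355469, -179.7317352294922) 38.820228576660156
black 232 min [-162. -402.    8.] max [535. 284. 906.] med [515. 262.  32.]
vise 12756 min [ 80. -79.  15.] max [469. 223. 284.] med [328.  22. 127.]
back items 6416 min [869.  28.  15.] max [1059.  386.  172.] med [931. 162.  67.]
```

Run:
```python
import cv2
a=cv2.imread('pics/scene0.png')
x=cv2.resize(a[165:255,150:300],(800,480),interpolation=2);cv2.imwrite('pics/c1.png',x)
```

```text
(no output)
```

View pics/c1.png

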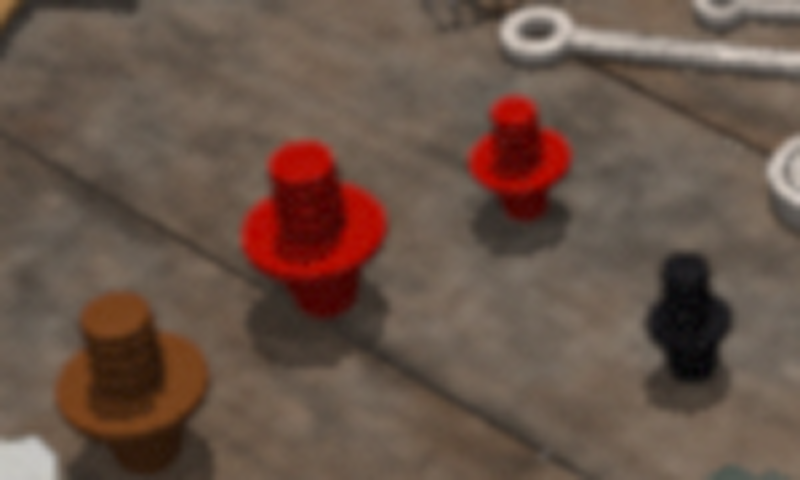

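The crop confirms the target: the big red stopper's flange centre is at about crop (315,235), and the brown, small red and black ones are clear of it. Its top is at about (459,416,76) and the small flask's mouth at about (655,-212,125). Both fit the given sizes and the reach.

jog_arm(plan=[0.04, -0.015, 0, 0, 0, 0, 0.08, -0.03, 0, 0, 0, 0, 0.12, -0.045, 0, 0, 0, 0, 0.16, -0.06, 0, 0, 0, 0, 0.2, -0.075, 0, 0, 0, 0, 0.235, -0.086, 0, 0, 0, 0, 0.235, -0.086, 0, 0, 0, 0, 0.235, -0.086, 0, 0, 0, 0, 0.235, -0.086, 0, 0, 0, 0], claw=0.094, force=25)

```text
clock: 1.0
eef_pos: [457.8, 416.9, 205.3]
eef_rot: [-3.141, -0.0, 2.724]
wrist_force: [-0.0, 0.0, 0.3]
finger_gap: 93.9
finger_force: 0.0
```

Run:
```python
from h import *
st=manip.read_state();print(st['clock'],st['eef_pos'],st['eef_rot'])
p,d=camera('wrist');C=cloud('wrist',d);cv2.imwrite('pics/w1.png',p[:,:,::-1]);np.savez('w1.npz',p=p,d=d)
q=p.astype(int);m=(q[...,0]>90)&(q[...,1]<50)&(d>0)&(np.hypot(C[...,0]-459,C[...,1]-416)<50)
A=C[m]
for lo,hi in [(34,46),(68,82)]:
    B=A[(A[:,2]>lo)&(A[:,2]<hi)];c,r=cv2.minEnclosingCircle(B[:,:2].astype(np.float32));print(lo,len(B),c,r,np.median(B,0))
```

```text
1.0 [457.77100602 416.86668435 205.28187703] [-3.14122481e+00 -3.99458470e-04  2.72356794e+00]
34 431 (450.27685546875, 420.73675537109375) 21.944480895996094 [443.77113915 416.16892931  40.70242543]
68 89 (457.8475036621094, 417.68634033203125) 13.452653884887695 [450.12054523 419.48709707  73.04300854]
```

View pics/w1.png

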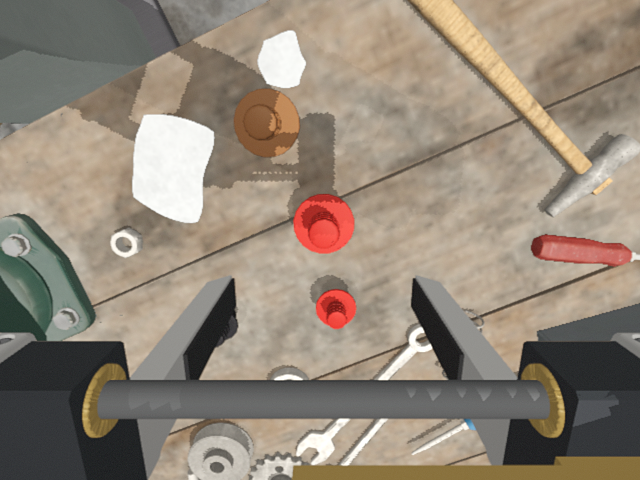

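The wrist picture shows the big red stopper's knob top at (323,232) and its flange at about (324,223). The brown stopper is at (266,122), the small red one at (336,308), and the black one is partly behind the left finger at (232,325).

Run:
```python
from h import *
z=np.load('w1.npz');p=z['p'].astype(int);c,M,o=cal('wrist');print(o)
def ray(u,v,h):
    r=M@np.array([(u-c['cx'])/c['fx'],(v-c['cy'])/c['fy'],1]);return o+r*(h-o[2])/r[2]
print(ray(323,232,76))
C=cloud('wrist',z['d']);m=(p[...,0]>100)&(p[...,1]<90)&(p[...,2]<90);m[:185]=0;m[260:]=0;m[:,:285]=0;m[:,365:]=0
v,u=np.nonzero(m);(x,y),r=cv2.minEnclosingCircle(np.c_[u,v].astype(np.float32));print(x,y,r,ray(x,y,38),(u.min(),u.max(),v.min(),v.max()))
A=C[m];B=A[(A[:,2]>66)&(A[:,2]<84)];print(B.min(0),B.max(0),cv2.minEnclosingCircle(B[:,:2].astype(np.float32)))
```

```text
[383.76350687 451.10499144 385.11592379]
[458.97185363 417.275394    76.        ]
325.2094421386719 214.04507446289062 38.4596061706543 [452.56778961 422.43466875  38.        ] (np.int64(292), np.int64(356), np.int64(185), np.int64(252))
[446.82258112 402.72600712  66.54571694] [474.39228368 431.38813155  78.8633015 ] ((460.764404296875, 416.9949035644531), 14.402949333190918)
```

jog_arm(plan=[0.001, 0, -0.03, 0, 0, 0, 0.001, 0, -0.065, 0, 0, 0, 0.001, 0, -0.1, 0, 0, 0, 0.001, 0, -0.125, 0, 0, 0, 0.001, 0, -0.145, 0, 0, 0, 0.001, 0, -0.155, 0, 0, 0, 0.001, 0, -0.161, 0, 0, 0, 0.001, 0, -0.161, 0, 0, 0, 0.001, 0, -0.161, 0, 0, 0])

```text
clock: 1.95
eef_pos: [459.9, 416.9, 45.5]
eef_rot: [3.14, 0.001, 2.723]
wrist_force: [0.5, 0.4, 1.1]
finger_gap: 94.0
finger_force: 0.0
```

jog_arm(plan=[0, 0, 0, 0, 0, 0, 0, 0, 0, 0, 0, 0, 0, 0, 0, 0, 0, 0, 0, 0, 0, 0, 0, 0, 0, 0, 0, 0, 0, 0, 0, 0, 0, 0, 0, 0, 0, 0, 0, 0, 0, 0, 0, 0, 0, 0, 0, 0, 0, 0, 0, 0, 0, 0, 0, 0, 0, 0, 0, 0], claw=0.0, force=25)

```text
clock: 2.95
eef_pos: [459.7, 416.4, 44.4]
eef_rot: [-3.142, -0.0, 2.723]
wrist_force: [-0.1, 0.1, -0.2]
finger_gap: 27.7
finger_force: 25.0
```

jog_arm(plan=[0, 0, 0.01, 0, 0, 0, 0, 0, 0.03, 0, 0, 0, 0, 0, 0.06, 0, 0, 0, 0, 0, 0.095, 0, 0, 0, 0, 0, 0.13, 0, 0, 0, 0, 0, 0.165, 0, 0, 0, 0, 0, 0.195, 0, 0, 0, 0, 0, 0.216, 0, 0, 0, 0, 0, 0.216, 0, 0, 0])

```text
clock: 3.85
eef_pos: [460.2, 416.9, 264.2]
eef_rot: [3.137, 0.003, 2.723]
wrist_force: [0.5, 0.0, -0.3]
finger_gap: 26.9
finger_force: 25.0
```

jog_arm(plan=[0.01, -0.02, 0, 0, 0, 0, 0.02, -0.05, 0, 0, 0, 0, 0.03, -0.09, 0, 0, 0, 0, 0.042, -0.13, 0, 0, 0, 0, 0.054, -0.17, 0, 0, 0, 0, 0.066, -0.21, 0, 0, 0, 0, 0.08, -0.25, 0, 0, 0, 0, 0.092, -0.29, 0, 0, 0, 0, 0.105, -0.33, 0, 0, 0, 0, 0.117, -0.37, 0, 0, 0, 0, 0.13, -0.41, 0, 0, 0, 0, 0.143, -0.45, 0, 0, 0, 0, 0.155, -0.49, 0, 0, 0, 0, 0.168, -0.53, 0, 0, 0, 0, 0.175, -0.55, 0, 0, 0, 0, 0.175, -0.55, 0, 0, 0, 0, 0.175, -0.55, 0, 0, 0, 0, 0.175, -0.55, 0, 0, 0, 0])

```text
clock: 5.65
eef_pos: [634.4, -132.4, 260.1]
eef_rot: [3.142, -0.001, 2.724]
wrist_force: [0.2, 0.2, -0.9]
finger_gap: 27.6
finger_force: 25.0
```

Run:
```python
from h import *
st=manip.read_state();print(st['clock'],st['eef_pos'],st['eef_rot'],st['finger_force'],st['joints'])
for n in ['wrist','scene','side']:
    p,d=camera(n);C=cloud(n,d);cv2.imwrite(f'pics/{n}2.png',p[:,:,::-1]);np.savez(f'{n}2.npz',p=p,d=d)
    m=(abs(C[...,2]-125)<9)&(np.hypot(C[...,0]-655,C[...,1]+212)<45)
    if m.sum()>5:
        v,u=np.nonzero(m);print(n,m.sum(),C[m].min(0),C[m].max(0),cv2.minEnclosingCircle(C[m][:,:2].astype(np.float32)),(u.min(),u.max(),v.min(),v.max()))
    q=p.astype(int);m=(q[...,0]>90)&(q[...,1]<60)&(d>0)&(C[...,2]>150)&(np.linalg.norm(C[...,:2]-st['eef_pos'][:2],axis=-1)<60)
    if m.sum()>5:
        A=C[m];print(' red',len(A),A.min(0),A.max(0))
```

```text
5.65 [ 634.40856248 -132.37345549  260.11435408] [ 3.14154757e+00 -6.23231450e-04  2.72385245e+00] 24.999136864207685 [-2.62269361e-01  4.97162257e-01  1.12381901e+00  1.41219504e-04
  1.52122012e+00 -1.41533251e+00]
wrist 718 [ 630.92701014 -238.93545378  116.01407784] [ 684.78548193 -186.12440855  127.54751479] ((658.163330078125, -211.82894897460938), 27.68486976623535) (np.int64(226), np.int64(276), np.int64(255), np.int64(311))
 red 6443 [ 605.92458518 -157.48900015  251.14659195] [ 662.70586769 -102.46100464  294.36962884]
scene 324 [ 628.88283277 -239.08358675  116.02489097] [ 686.17456596 -183.83828312  128.51179909] ((657.6165771484375, -212.0039825439453), 29.79496955871582) (np.int64(509), np.int64(540), np.int64(243), np.int64(268))
 red 593 [ 603.00194253 -160.93230333  216.68725728] [ 649.93605887 -104.74881161  309.9391967 ]
side 136 [ 630.24440771 -242.78828759  116.01455576] [ 683.17322755 -180.42287173  127.86572139] ((657.77392578125, -211.9923095703125), 32.61186981201172) (np.int64(263), np.int64(282), np.int64(172), np.int64(180))
 red 137 [ 609.27371551 -143.85024496  221.29218592] [656.95361416 -99.7119514  293.63621106]
```

View pics/wrist2.png

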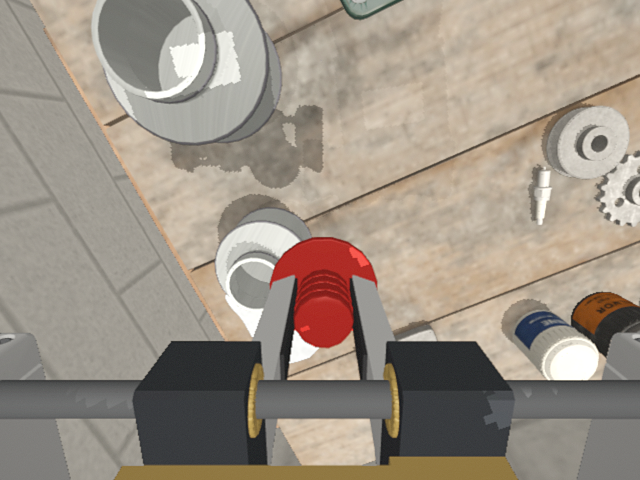

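View pics/scene2.png

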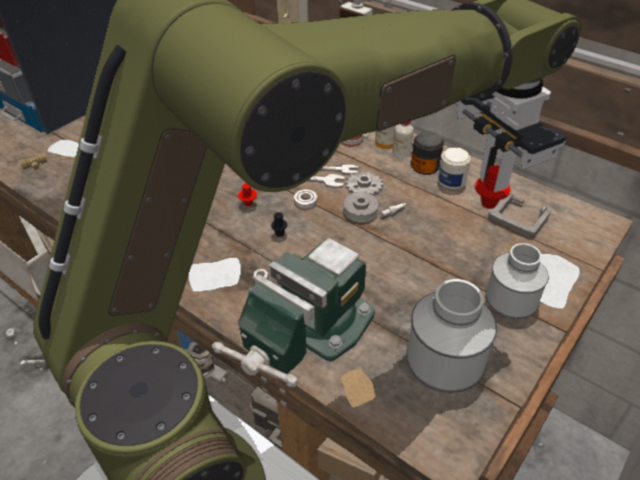

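The wrist picture shows the stopper held upright at (325,290) and the small flask's mouth at about (253,280). In the scene picture the stopper hangs at (492,190), clear of everything, and the small flask is still standing at (518,280). Next I check how it sits in the grip.

Run:
```python
from h import *
from scipy.optimize import least_squares
z=np.load('wrist2.npz');p=z['p'].astype(int);C=cloud('wrist',z['d'])
m=(p[...,0]>90)&(p[...,1]<70);m[:236]=0;m[290:]=0;m[:,:265]=0;m[:,380:]=0
A=C[m&(C[...,2]>248)&(C[...,2]<264)]
k=np.linalg.lstsq(np.c_[A[:,:2]-A[:,:2].mean(0),np.ones(len(A))],A[:,2],rcond=None)[0];print('flange plane slope',k,len(A))
h=cv2.convexHull(A[:,:2].astype(np.float32))[:,0]
# outer edge (upper side of mask in image)
e=[]
for u in range(274,377,2):
    v=np.nonzero(m[:,u])[0]
    if len(v): e.append(C[v[0]+1,u])
e=np.array(e);e=e[(e[:,2]>245)&(e[:,2]<266)]
f=least_squares(lambda q:np.hypot(e[:,0]-q[0],e[:,1]-q[1])-30,[634,-132],loss='soft_l1');print('flange c',f.x,np.abs(f.fun).mean(),len(e))
m=(abs(C[...,2]-125)<3)&(np.hypot(C[...,0]-658,C[...,1]+212)<40);B=C[m]
r=np.hypot(B[:,0]-658,B[:,1]+212);B=B[r>22]
f=least_squares(lambda q:np.hypot(B[:,0]-q[0],B[:,1]-q[1])-25.75,[658,-212],loss='soft_l1');print('rim',f.x,np.abs(f.fun).mean(),len(B),np.median(B[:,2]))
```

```text
flange plane slope [ 5.17410479e-02 -2.44243792e-02  2.56753471e+02] 3019
flange c [ 636.30934682 -132.30726981] 0.28426903027597855 52
rim [ 658.19000913 -211.2619838 ] 0.9305793041429022 514 125.67060976026943
```

jog_arm(plan=[0.006, -0.02, 0, 0, 0, 0, 0.012, -0.042, 0, 0, 0, 0, 0.018, -0.065, 0, 0, 0, 0, 0.0225, -0.079, -0.005, 0, 0, 0, 0.0225, -0.079, -0.02, 0, 0, 0, 0.0225, -0.079, -0.04, 0, 0, 0, 0.0225, -0.079, -0.06, 0, 0, 0, 0.0225, -0.079, -0.07, 0, 0, 0, 0.0225, -0.079, -0.075, 0, 0, 0, 0.0225, -0.079, -0.075, 0, 0, 0, 0.0225, -0.079, -0.075, 0, 0, 0, 0.0225, -0.079, -0.075, 0, 0, 0])

```text
clock: 7.0
eef_pos: [657.5, -212.6, 186.5]
eef_rot: [3.141, 0.001, 2.723]
wrist_force: [0.3, 0.1, -0.6]
finger_gap: 27.5
finger_force: 25.0
```

Run:
```python
from h import *
I=[]
for n,(u,v) in [('scene',(524,240)),('side',(273,170))]:
    p,d=camera(n);np.savez(f'{n}3.npz',p=p,d=d);I.append(cv2.resize(p[v-40:v+60,u-40:u+40,::-1],(400,500),interpolation=2))
cv2.imwrite('pics/c3.png',np.hstack(I))
```

```text
(no output)
```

View pics/c3.png

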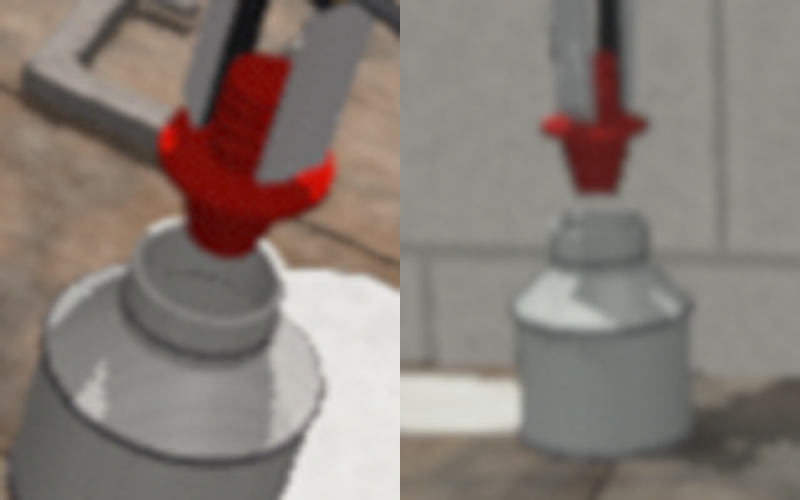

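In the left (scene) crop the plug's foot is at (230,245), over the open mouth at (210,270). In the right (side) crop the foot is at (597,190) and the rim centre at (600,215), so they line up within about 2 mm and the stopper is upright.

jog_arm(plan=[-0.0005, 0, -0.005, 0, 0, 0, -0.0005, 0, -0.01, 0, 0, 0, -0.0005, 0, -0.015, 0, 0, 0, -0.0005, 0, -0.02, 0, 0, 0, -0.0005, 0, -0.025, 0, 0, 0, -0.0005, 0, -0.03, 0, 0, 0, -0.0005, 0, -0.034, 0, 0, 0, -0.0005, 0, -0.037, 0, 0, 0, -0.0005, 0, -0.04, 0, 0, 0, -0.0005, 0, -0.04, 0, 0, 0, -0.0005, 0, -0.04, 0, 0, 0])

```text
clock: 8.2
eef_pos: [656.7, -212.6, 145.6]
eef_rot: [-3.142, 0.0, 2.723]
wrist_force: [0.3, 0.1, -1.3]
finger_gap: 27.2
finger_force: 25.0
```

jog_arm(plan=[0, 0, -0.002, 0, 0, 0, 0, 0, -0.004, 0, 0, 0, 0, 0, -0.006, 0, 0, 0, 0, 0, -0.007, 0, 0, 0, 0, 0, -0.008, 0, 0, 0, 0, 0, -0.008, 0, 0, 0, 0, 0, -0.008, 0, 0, 0])

```text
clock: 8.9
eef_pos: [656.7, -212.5, 137.5]
eef_rot: [-3.142, 0.0, 2.723]
wrist_force: [0.1, -0.6, -1.6]
finger_gap: 27.5
finger_force: 25.0
```

jog_arm(plan=[0, 0, -0.001, 0, 0, 0, 0, 0, -0.0015, 0, 0, 0, 0, 0, -0.002, 0, 0, 0, 0, 0, -0.002, 0, 0, 0, 0, 0, -0.002, 0, 0, 0])

```text
clock: 9.4
eef_pos: [656.7, -212.6, 135.5]
eef_rot: [-3.142, 0.0, 2.723]
wrist_force: [0.5, -0.3, -0.3]
finger_gap: 27.8
finger_force: 25.0
```

jog_arm(plan=[0, 0, -0.0005, 0, 0, 0, 0, 0, -0.001, 0, 0, 0, 0, 0, -0.0015, 0, 0, 0, 0, 0, -0.0015, 0, 0, 0, 0, 0, -0.0015, 0, 0, 0])

```text
clock: 9.9
eef_pos: [656.8, -212.6, 135.4]
eef_rot: [3.142, 0.001, 2.723]
wrist_force: [-5.3, 2.0, 9.6]
finger_gap: 28.0
finger_force: 25.0
```

Run:
```python
from h import *
st=manip.read_state();print(st['wrist_force'],st['moment'],st['eef_pos'])
I=[]
for n,(u,v) in [('scene',(524,250)),('side',(273,180))]:
    p,d=camera(n);I.append(cv2.resize(p[v-30:v+30,u-40:u+40,::-1],(400,300),interpolation=2))
cv2.imwrite('pics/c4.png',np.hstack(I))
```

```text
[-5.33967006  1.98135857  9.6494825 ] [0.38843702 0.87991907 0.01026149] [ 656.79902941 -212.62045083  135.39134427]
```

View pics/c4.png

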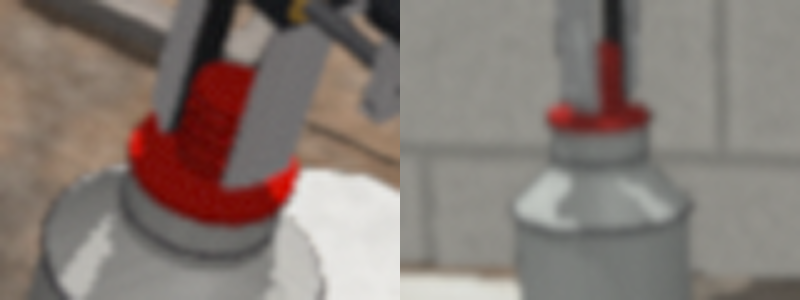

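The flange now sits on the rim in both views (left crop about (215,195), right crop (598,120)), and the wrist shows about 10 N of contact. I'll release it.

jog_arm(plan=[0, 0, 0.0005, 0, 0, 0, 0, 0, 0.001, 0, 0, 0, 0, 0, 0.001, 0, 0, 0, 0, 0, 0.001, 0, 0, 0, 0, 0, 0.001, 0, 0, 0, 0, 0, 0.001, 0, 0, 0, 0, 0, 0.001, 0, 0, 0, 0, 0, 0.001, 0, 0, 0], claw=0.06)

```text
clock: 10.8
eef_pos: [656.6, -212.5, 134.9]
eef_rot: [-3.142, -0.0, 2.723]
wrist_force: [-0.1, 0.0, 0.5]
finger_gap: 60.0
finger_force: 0.0
```

jog_arm(plan=[0, 0, 0.01, 0, 0, 0, 0, 0, 0.03, 0, 0, 0, 0, 0, 0.06, 0, 0, 0, 0, 0, 0.09, 0, 0, 0, 0, 0, 0.12, 0, 0, 0, -0.02, 0.03, 0.14, 0, 0, 0, -0.03, 0.07, 0.15, 0, 0, 0, -0.04, 0.11, 0.15, 0, 0, 0, -0.04, 0.11, 0.15, 0, 0, 0, -0.04, 0.11, 0.15, 0, 0, 0])

```text
clock: 11.8
eef_pos: [616.7, -102.0, 286.1]
eef_rot: [3.141, 0.001, 2.724]
wrist_force: [-0.7, 0.1, -0.7]
finger_gap: 59.9
finger_force: 0.0
```

Run:
```python
from h import *
I=[]
for n,(u,v) in [('scene',(524,250)),('side',(273,180))]:
    p,d=camera(n);C=cloud(n,d);q=p.astype(int)
    m=(q[...,0]>90)&(q[...,1]<60)&(np.hypot(C[...,0]-657,C[...,1]+212)<50)&(C[...,2]>110)
    A=C[m];print(n,len(A),A.min(0),A.max(0))
    I.append(cv2.resize(p[v-40:v+50,u-40:u+40,::-1],(400,450),interpolation=2))
    if n=='scene':
        for lo,hi in [(127,136),(163,171)]:
            B=A[(A[:,2]>lo)&(A[:,2]<hi)];print(cv2.minEnclosingCircle(B[:,:2].astype(np.float32)))
cv2.imwrite('pics/c5.png',np.hstack(I))
```

```text
scene 751 [ 625.1926917  -240.95273957  119.53013885] [ 684.16594745 -184.5283576   170.35541777]
((655.280517578125, -213.36663818359375), 30.43004035949707)
((656.0827026367188, -212.3221893310547), 14.318994522094727)
side 158 [ 631.71470525 -221.74217519  127.17901109] [ 680.14363633 -182.07409334  168.2569377 ]
```

View pics/c5.png

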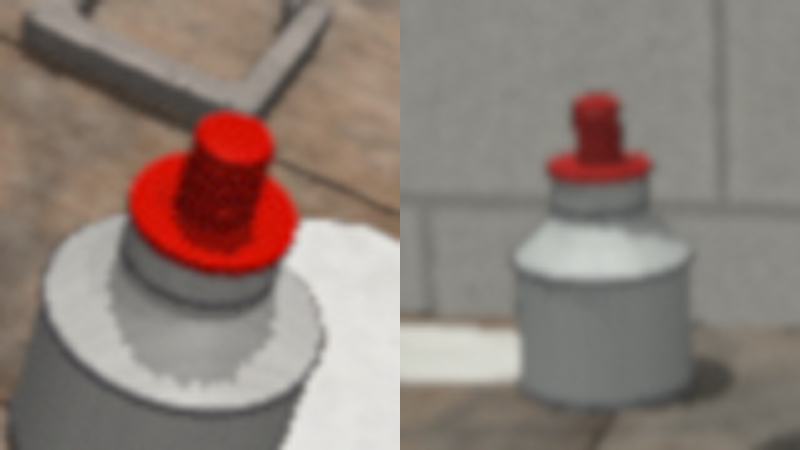

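The stopper sits level on the rim (left crop flange (213,210), right crop (598,165)). Its knob top is at about 167 mm, where it should be, the flask stands upright and the arm is clear.

```bash
python3 -c "
from cell import manip
print(manip.sign_off())"
```

```text
the job is handed in; nothing more can be done
None
```

The small flask is closed: the big red stopper is seated with its flange level on the rim, the flask is still standing upright, I did not touch the black stopper, and the job is handed in at about 12 s (no verdict was returned).

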